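# Lock the fill-depth screw with its jam nut and cap it

## Robot

A 6-joint arm with a two-finger parallel gripper is mounted at the origin on the work surface. World frame = base frame: x ahead of the robot, y to its left, z up, the work surface at z = 0. Lengths are in m, angles in rad, forces in N, time in s.
With the tool pointing down it reaches from about 0.375 to 0.9 m from the base axis. Payload 3.1 kg.
Tool frame: the origin (TCP) lies between the finger pads; the fingertips stand 25 mm ahead of it and the grasp point (between the pads) lies 6 mm ahead of it; y points along the fingers, x is the direction in which the jaws open and shut, and the axes are right-handed (so a half turn about y gives the same grasp; the last joint's range is limited). The gripper opens to 87 mm and grips with 3 to 60 N. Pads are 19 mm wide; open, the fingers measure 117 mm over their backs; the gripper's body (75 mm by 190 mm) begins 51 mm behind the grasp point.
Start: joints at [1.004, 0.527, 1.433, -0, 1.181, -0.178], TCP at [0.236, 0.579, 0.248] pointing down, gripper open.
Joint ranges: [-3.08, 3.08], [-0.75, 2.2], [0.22, 2.44], [-1.43, 4.57], [0, 2.65], [-2.85, 2.85]. Speed limits (rad/s): [2.79, 2.79, 3.14, 3.14, 3.14, 3.14].

## Interface

Orientations are given as a unit quaternion [x, y, z, w].
In Python, from rig import robot gives the robot as it stands.
- The arm moves only by the tool carry_out, never from a script. Its argument "moves" is a list of rows, each a list of 7 numbers: the opening, from 0 (shut) to 1 (fully open), then the shift along the tool's x, y, z in cm, then the turn, a rotation vector about the tool's x, y, z in rad. In form: [[grip, x, y, z, rx, ry, rz], ...]. A call has 1 to 20 rows; each row is the pose to reach, as a shift and turn from the pose commanded when the call began, along the tool's axes at that moment; what a row does not reach only later rows make up. A row lasts 1/10 s, in which the tool goes at most 50 mm and 8.59 degrees, less where a joint would pass 70% of its speed; a pose out of reach is approached as far as the arm can. A call with a gripper value outside its range is refused whole. The fingers move at their own pace and stop on an object; "force" is the grip in N (left out, the last holds). Time passes only in rows, so rows that repeat a pose let the fingers close. It gives the time, the measured TCP pose, the force and the opening at its end, in the units of the state.
- robot.get_obs(): the state, without advancing time (a new reading comes with each control period).
- robot.camera(name): name is "scene" or "top"; returns the picture (420x560x3 uint8, red, green, blue); there is no depth.
- robot.camera_params(name): a dict with "fx", "fy", "cx", "cy" (pixels), "extrinsics" (4x4, takes a point from camera to world coordinates). Camera axes: x right, y down, z forward; pixel columns grow to the right and rows downward; lengths in m; the calibration is good to about 2 mm. A picture is of the moment at which its call begins. camera_params takes no time and is no camera call.
- robot.hand_in(): hands the job in, once; it reports no verdict.
The state is a dict: "time": time; "q": joint angles; "joint_velocities": joint speeds; "joint_torque": joint torques, N m; "position": TCP position; "tool_rot": TCP orientation; "ft_force": force on the tool from outside, world axes, zero at the start; "moment": the same for the moment, N m; "grip_width": finger opening in m.
Only numpy, scipy, OpenCV 4.12 (cv2) and the standard library are available. Lean on these libraries where they do the work, as an engineer would, in place of code of your own. Each camera call takes 0.05 s, during which the arm holds its last target.

## Task

Lock the fill-depth screw on the uncapped station: run its hex jam nut clockwise down the screw until you feel it meet the brass spring washer, then nip it up about another 20 degrees, without forcing it so far that the screw itself turns and spoils the setting. Then let go of the nut and set the loose yellow cap upright over the end of the screw, fully home. Leave everything else where it is.

Things in the scene. Friction and masses are not known exactly. Their poses are not given: they have to be found in the camera images.
- station: the station to work on, fixed: base plate 110 x 110 x 12 mm, 80 x 80 mm block up to 50 mm, round boss 30 mm across up to 85 mm. On its z axis: an upright 16 mm screw, a brass spring washer (33 mm across) and a dark hex nut. Origin at the centre of its underside on the table, z up. A like neighbour, already locked and wearing a yellow cap, is to be left alone.
- nut: the hex jam nut, origin at its centre: 36 mm across flats, 16 mm thick, white dot on its +x side. x axis square to a pair of flats (they repeat every 60 degrees), z up. Right-hand thread, 4 mm lead: clockwise from above lowers it. It starts 1.0 to 2.4 rad (0.6 to 1.6 mm) above the washer and turns freely, under 0.1 N m. Space around and below it is free down to the block's top at 50 mm.
- washer_top (a point): middle of the washer's top face, 88 mm above the station's underside; the nut's centre is at 96 mm when they first touch. From there turning it takes about 0.45 N m (a felt rise of 0.3 or so) and it stays as left. It is locked from 0.18 rad (10 degrees) past first touch; at 0.6 rad (34 degrees) the washer is flat, and going on drags the screw round at about 1.1 N m.
- screw_tip (a point): middle of the screw's top end, 132 mm above the station's underside (28 mm above the nut's top face when locked). z up.
- slot_end (a point): one end of the black slot in the screw's top end, 7 mm off its axis; shows whether the screw itself has turned. The screw is held only by friction, about 1.1 N m.
- cap_center (a point): centre, half-way up, of the loose yellow plastic cap: a round cap 34 mm across and 36 mm high, about 40 g, standing on the table with its opening down. The opening is 24 mm across and 20 mm deep; the head above it is solid. z up. Fully home on the screw, the screw's end touches the bottom of the opening: this centre is then 2 mm below the screw's top end.
- jar: amber jar, 70 mm across and 90 mm high, origin at the centre of its underside; leave alone
- spacer: steel spacer ring lying flat, 60 mm across, 14 mm high, origin under its centre; leave alone
- spanner: steel spanner lying on the table, leave alone
- brush: cleaning brush lying on the table, leave alone
- beaker: steel beaker, 70 mm across and 70 mm high, origin under its centre; leave alone
- spray: white bottle with a blue cap, 60 mm across, 150 mm high, origin under its centre; leave alone
- cap: the same loose yellow cap as a whole, origin at the centre of its open underside
There are look-alikes about, which are no part of the job. Leave any blue or pink look-alike of the station alone.

How it is judged:
By the outcome, as a careful person would: the job done as asked, in the order asked, and still so for the second after the job is handed in, with the robot touching nothing.
It also fails if it takes over 72 s, if anything falls off the work surface, if the arm or the gripper's body presses on something with over 40 N, if the wrist force passes 120 N, or if a joint passes its speed limit or range.

## Working session

There is one attempt and no reset: what is moved stays moved. The work goes in short steps, Python scripts to look and compute and a tool call to move; the robot and the scene stay as the last step left them, time stands still between calls to the robot, and variables do not carry over. Pictures are saved under pics/ and viewed, and the job is handed in when it is done.

Besides the shell and the picture viewer there is one more tool, called as a command line: name --pt "numbers of a row" for each row, then --argument value for the rest. carry_out: Moves the arm, as the interface text tells. Its arguments: {"type":"object","properties":{"moves":{"type":"array"},"force":{"type":"number"}},"required":["moves"]}

```bash
ls; mkdir -p pics
python3 - <<'E'
from rig import robot
import cv2,json
for n in("scene","top"):
    im=robot.camera(n); cv2.imwrite(f"pics/{n}0.png",im[:,:,::-1])
    p=robot.camera_params(n); print(n,{k:(v if not hasattr(v,'tolist') else v.tolist()) for k,v in p.items()})
print(robot.get_obs())
E
```

```text
pics
scene {'fx': 401.5041010516489, 'fy': 401.5041010516489, 'cx': 279.05132794431216, 'cy': 212.24407595166133, 'extrinsics': [[0.3678864831644837, 0.5719697903618353, -0.7331507992345823, 1.4033613670125646], [0.9298664943325159, -0.2239145791946337, 0.2919084855598538, -0.2969672122134775], [0.0027996825936894712, -0.7891215496598281, -0.6142306908970327, 0.8120910797357475], [0.0, 0.0, 0.0, 1.0]]}
top {'fx': 432.21176739077197, 'fy': 432.21176739077197, 'cx': 271.9073333840618, 'cy': 215.06680099548012, 'extrinsics': [[0.018537786067179443, -0.9879360939142864, 0.15374857667344538, 0.3640122865616315], [-0.9996776132604398, -0.01564609361370048, 0.019996732246596326, 0.011692895731885138], [-0.017349928923146334, -0.1540697053155297, -0.9879076403542731, 1.3773531050105163], [0.0, 0.0, 0.0, 1.0]]}
{'time': 0.1, 'q': array([ 1.00450032e+00,  5.28403961e-01,  1.43377262e+00, -3.20554576e-05,
        1.18138163e+00, -1.78475657e-01]), 'joint_velocities': array([-1.13686857e-03, -2.17604234e-03, -4.36080324e-03,  1.56154690e-05,
        7.14915019e-04,  8.93508646e-04]), 'joint_torque': array([-3.35271106e-04, -4.40984702e+01, -1.77150357e+01,  6.34817686e-02,
        5.34209528e-02, -2.88836236e-05]), 'position': array([0.23599232, 0.57807721, 0.24665103]), 'tool_rot': array([ 0.58726359,  0.39365161, -0.39491618, -0.58668654]), 'ft_force': array([0.23165795, 0.36907838, 0.09711772]), 'moment': array([ 0.046553  , -0.02134284, -0.0147775 ]), 'grip_width': 0.08655873989386176}
```

View pics/scene0.png

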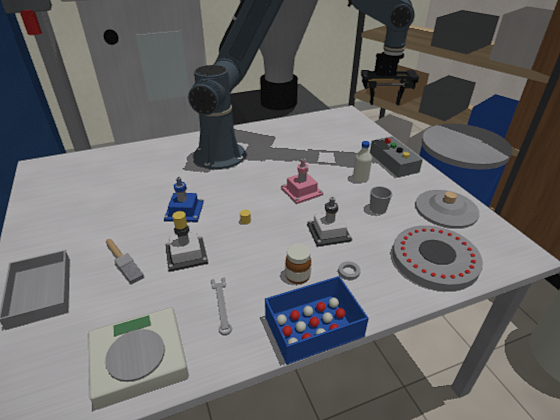

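View pics/top0.png

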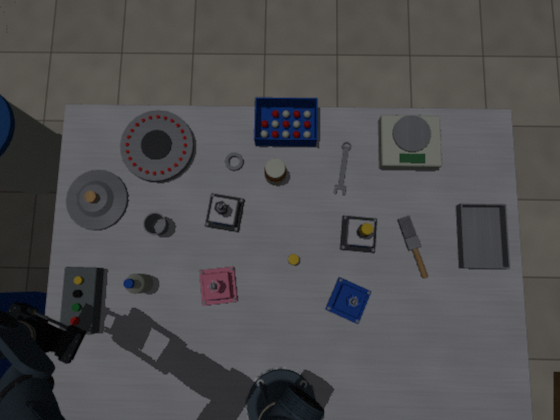

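The target is the grey uncapped station, at top (224,210) and scene (330,225). The loose cap is at top (293,260) and scene (245,216). I'll zoom in on both.

```bash
cat > h.py <<'E'
import numpy as np,cv2
from rig import robot
from scipy.spatial.transform import Rotation as R
P={n:robot.camera_params(n) for n in("scene","top")}
def ray(n,u,v):
    p=P[n];E=np.array(p["extrinsics"]);d=E[:3,:3]@np.array([(u-p["cx"])/p["fx"],(v-p["cy"])/p["fy"],1]);return E[:3,3],d/np.linalg.norm(d)
def onz(n,u,v,z):
    o,d=ray(n,u,v);return o+d*(z-o[2])/d[2]
def proj(n,X):
    p=P[n];E=np.array(p["extrinsics"]);c=E[:3,:3].T@(np.array(X)-E[:3,3]);return np.array([p["fx"]*c[0]/c[2]+p["cx"],p["fy"]*c[1]/c[2]+p["cy"]])
def tri(a,b):
    o1,d1=ray("scene",*a);o2,d2=ray("top",*b)
    A=np.stack([d1,-d2],1);s=np.linalg.lstsq(A,o2-o1,rcond=None)[0]
    x,y=o1+d1*s[0],o2+d2*s[1];return (x+y)/2,np.linalg.norm(x-y)
def crop(im,u,v,w,h,k,f):
    c=im[v-h:v+h,u-w:u+w,::-1];cv2.imwrite(f,cv2.resize(c,None,fx=k,fy=k,interpolation=cv2.INTER_CUBIC))
def yellow(im):
    hsv=cv2.cvtColor(im,cv2.COLOR_RGB2HSV);return cv2.inRange(hsv,(20,150,60),(33,255,255))
E
python3 - <<'E'
from h import *
s=cv2.imread("pics/scene0.png")[:,:,::-1];t=cv2.imread("pics/top0.png")[:,:,::-1]
crop(s,330,222,30,30,10,"pics/s_st.png");crop(t,224,210,30,30,10,"pics/t_st.png")
for n,im in(("scene",s),("top",t)):
    k,l,st,c=cv2.connectedComponentsWithStats(yellow(im))
    for i in range(1,k):
        if st[i,4]>15:print(n,st[i],c[i])
o=robot.get_obs();print(R.from_quat(o["tool_rot"]).as_matrix().round(3))
E
```

```text
scene [403 153   6   5  23] [405.52173913 154.65217391]
scene [241 210   9  14  93] [245.02150538 217.15053763]
scene [173 212  13  17 136] [179.59558824 221.08823529]
top [361 223  12  12 106] [366.5        228.53773585]
top [289 254  10  11  81] [293.34567901 258.95061728]
top [ 74 277   8   7  47] [ 77.55319149 279.93617021]
[[ 0.378 -0.001 -0.926]
 [ 0.926 -0.002  0.378]
 [-0.002 -1.     0.   ]]
```

View pics/s_st.png

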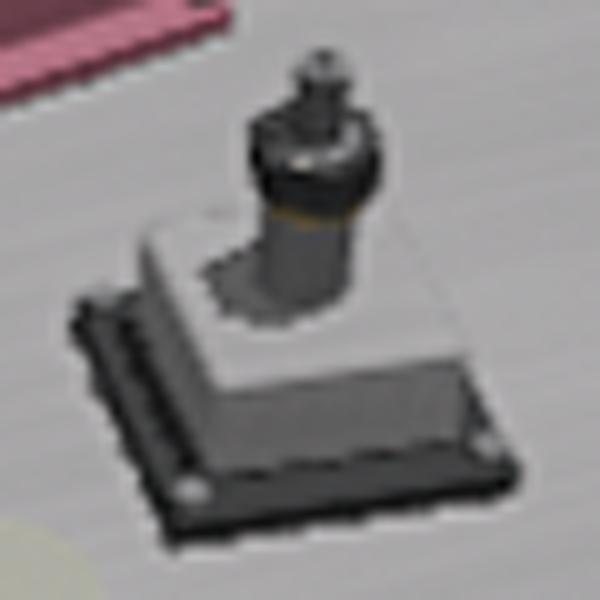

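View pics/t_st.png

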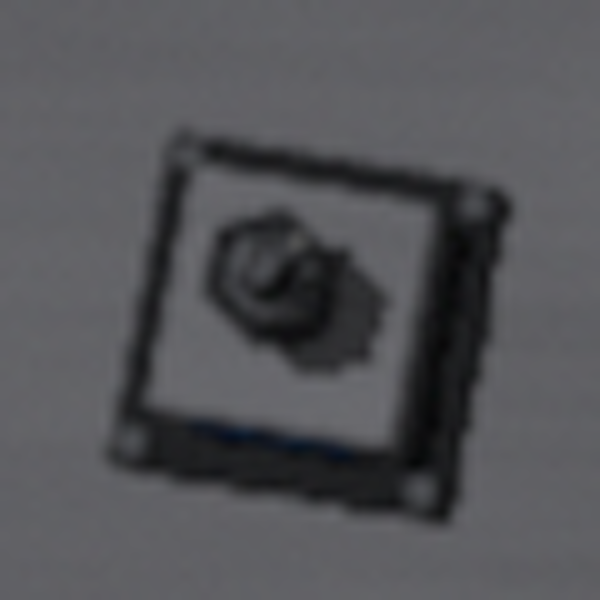

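Run:
```python
from h import *
s=cv2.imread("pics/scene0.png")[:,:,::-1];t=cv2.imread("pics/top0.png")[:,:,::-1]
def big(im,u,v,w,k,f,g):
    c=im[v-w:v+w,u-w:u+w,::-1].astype(float);c=np.clip((c)*g,0,255).astype(np.uint8)
    cv2.imwrite(f,cv2.resize(c,None,fx=k,fy=k,interpolation=cv2.INTER_LANCZOS4))
big(t,222,209,12,25,"pics/t_nut.png",2.2)
big(s,331,212,14,21,"pics/s_nut.png",1.5)
print("base")
for c in[(180,135),(508,195),(450,515),(113,460)]:print(onz("top",194+c[0]/10-.5,180+c[1]/10-.5,.012).round(4))
cs=[onz("top",194+c[0]/10-.5,180+c[1]/10-.5,.012) for c in[(180,135),(508,195),(450,515),(113,460)]]
print("ctr",np.mean(cs,0).round(4),[np.linalg.norm(cs[i]-cs[i-1]).round(4) for i in range(4)])
cs=[onz("scene",300+c[0]/10-.5,192+c[1]/10-.5,.05) for c in[(148,235),(222,388),(470,352)]]
print(cs,"ctr scene block",(cs[0]+cs[2])/2,)
print("tip",tri((300+32.3-.5,192+6.0-.5),(194+26.0-.5,180+26.5-.5)))
# cap
print("cap tri", tri((245,217.2),(293.3,259)))
print("cap top-plane",onz("top",293.3,259,.036), onz("scene",245,217.2,.022))
```

```text
base
[0.6456 0.2359 0.012 ]
[0.6274 0.1292 0.012 ]
[0.5235 0.1447 0.012 ]
[0.5394 0.2531 0.012 ]
ctr [0.584  0.1907 0.012 ] [np.float64(0.1076), np.float64(0.1082), np.float64(0.1051), np.float64(0.1095)]
[array([0.54588481, 0.16073665, 0.05      ]), array([0.61905544, 0.14967789, 0.05      ]), array([0.63108347, 0.22526319, 0.05      ])] ctr scene block [0.58848414 0.19299992 0.05      ]
tip (array([0.58282666, 0.19236042, 0.13231479]), np.float64(0.0028288103514662525))
cap tri (array([ 0.43773393, -0.02965305,  0.01635105]), np.float64(0.0015795393709196214))
cap top-plane [ 0.43645327 -0.02980392  0.036     ] [ 0.44482141 -0.03080158  0.022     ]
```

View pics/t_nut.png

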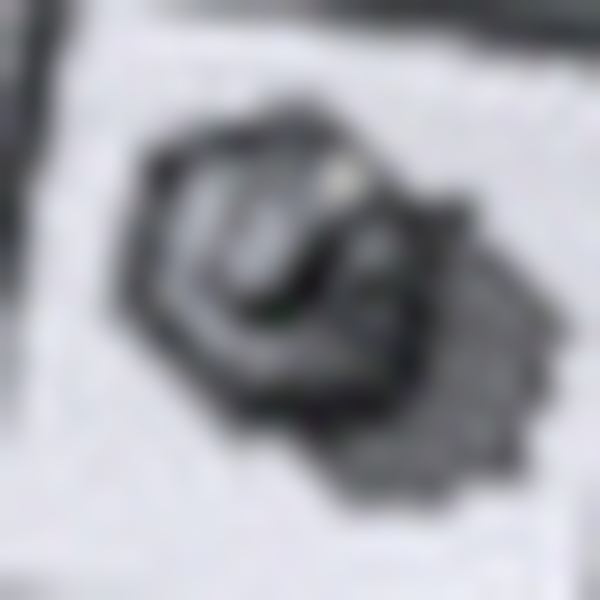

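View pics/s_nut.png

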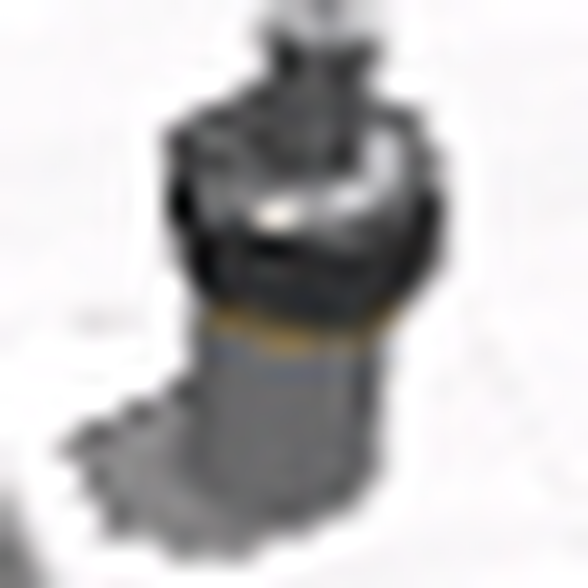

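Run:
```python
from h import *
a=onz("top",223.2,203.6,.105);b=onz("scene",329.4,207.6,.105);print(a,b,tri((329.4,207.6),(223.2,203.6)))
for z,c in((.105,(222,209)),):
  H=[(300,100),(150,150),(118,300),(240,425),(385,405),(425,210)]
  H=[onz("top",210+x/25-.5,197+y/25-.5,.100)[:2] for x,y in H];print(np.round(H,4))
  m=(np.max(H,0)+np.min(H,0))/2;print("mid",m,np.mean(H,0))
  for h in H: d=h-np.mean(H,0);print(np.linalg.norm(d).round(4),np.degrees(np.arctan2(d[1],d[0])).round(1)) 
# both-camera axis at tip
print(onz("top",194+26-.5,180+26.5-.5,.132),onz("scene",331.8,197.5,.132))
for X in([.583,.192,.105],[.583,.192,.132]):print(proj("top",X),proj("scene",X))
```

```text
[0.59450569 0.18413047 0.105     ] [0.59234784 0.18370555 0.105     ] (array([0.59401495, 0.18338879, 0.10637381]), np.float64(0.0011892335520892786))
[[0.6048 0.1903]
 [0.5984 0.2082]
 [0.58   0.2113]
 [0.5651 0.196 ]
 [0.5678 0.1787]
 [0.5916 0.1747]]
mid [0.58493864 0.19301729] [0.58461374 0.19320581]
0.0204 -8.2
0.0204 47.3
0.0187 104.2
0.0198 171.7
0.0222 -139.3
0.0198 -69.3
[0.58229805 0.19108628 0.132     ] [0.58264624 0.19406792 0.132     ]
[220.4409386  207.34057312] [330.45980628 205.1822337 ]
[219.19819863 205.75956536] [331.21968989 197.71897338]
```

```bash
cat >> h.py <<'E'
def yaw(o):
    m=R.from_quat(o["tool_rot"]).as_matrix();return np.degrees(np.arctan2(m[1,0],m[0,0]))
def go(p,yw):
    o=robot.get_obs();m=R.from_quat(o["tool_rot"]).as_matrix()
    print("shift cm",(m.T@(np.array(p)-o["position"])*100).round(2),"ry",np.radians(yaw(o)-yw).round(3))
def st():
    o=robot.get_obs();m=R.from_quat(o["tool_rot"]).as_matrix()
    print("t",round(o["time"],2),"p",o["position"].round(4),"yaw",round(yaw(o),2),"F",o["ft_force"].round(2),"Ftool",(m.T@o["ft_force"]).round(2),"M",o["moment"].round(3),"q",o["q"].round(2),"w",round(o["grip_width"],4),"tilt",m[:,1].round(4))
E
python3 - <<'E'
from h import *
st();go([.5835,.192,.22],80)
E
```

```text
t 0.1 p [0.236  0.5781 0.2467] yaw 67.78 F [0.23 0.37 0.1 ] Ftool [ 0.43 -0.1  -0.07] M [ 0.047 -0.021 -0.015] q [ 1.    0.53  1.43 -0.    1.18 -0.18] w 0.0866 tilt [-0.001  -0.0017 -1.    ]
shift cm [-22.59   2.69 -46.77] ry -0.213
```

carry_out --pt "1 -22.6 2.5 -46.8 0 -0.213 0" --pt "1 -22.6 2.5 -46.8 0 -0.213 0" --pt "1 -22.6 2.5 -46.8 0 -0.213 0" --pt "1 -22.6 2.5 -46.8 0 -0.213 0" --pt "1 -22.6 2.5 -46.8 0 -0.213 0" --pt "1 -22.6 2.5 -46.8 0 -0.213 0" --pt "1 -22.6 2.5 -46.8 0 -0.213 0" --pt "1 -22.6 2.5 -46.8 0 -0.213 0" --pt "1 -22.6 2.5 -46.8 0 -0.213 0" --pt "1 -22.6 2.5 -46.8 0 -0.213 0" --pt "1 -22.6 2.5 -46.8 0 -0.213 0" --pt "1 -22.6 2.5 -46.8 0 -0.213 0" --pt "1 -22.6 2.5 -46.8 0 -0.213 0" --pt "1 -22.6 2.5 -46.8 0 -0.213 0" --pt "1 -22.6 2.5 -46.8 0 -0.213 0" --force 5

```text
time: 1.6
position: [0.5829, 0.1937, 0.2226]
tool_rot: [-0.541, -0.455, 0.455, 0.541]
ft_force: [-0.1, -0.4, 0.1]
grip_width: 0.0867
```

Run:
```python
from h import *
st();go([.5835,.192,.103],80)
```

```text
t 1.6 p [0.5829 0.1937 0.2226] yaw 80.1 F [-0.09 -0.38  0.07] Ftool [-0.39 -0.07  0.02] M [ 0.022  0.009 -0.041] q [ 0.14  0.54  1.49  0.    1.12 -1.26] w 0.0867 tilt [-8.e-04  1.e-04 -1.e+00]
shift cm [-0.16 11.96 -0.1 ] ry 0.002
```

carry_out --pt "1 -0.15 5 -0.1 0 0 0" --pt "1 -0.15 9 -0.1 0 0 0" --pt "1 -0.15 12 -0.1 0 0 0" --pt "1 -0.15 12 -0.1 0 0 0" --pt "1 -0.15 12 -0.1 0 0 0" --pt "1 -0.15 12 -0.1 0 0 0"

```text
time: 2.2
position: [0.5861, 0.1915, 0.1046]
tool_rot: [0.542, 0.456, -0.454, -0.541]
ft_force: [-0.0, 0.8, 0.7]
grip_width: 0.0869
```

Run:
```python
from h import *
st()
for n,c in(("scene",(331,212)),("top",(222,209))):
    im=robot.camera(n);crop(im,*c,30,30,10,f"pics/{n}1.png")
```

```text
t 2.2 p [0.5861 0.1915 0.1046] yaw 80.03 F [-0.03  0.83  0.66] Ftool [ 0.82 -0.66  0.17] M [ 0.016  0.051 -0.02 ] q [ 0.13  0.7   1.57 -0.    0.87 -1.26] w 0.0869 tilt [ 3.9e-03  5.0e-04 -1.0e+00]
```

View pics/scene1.png

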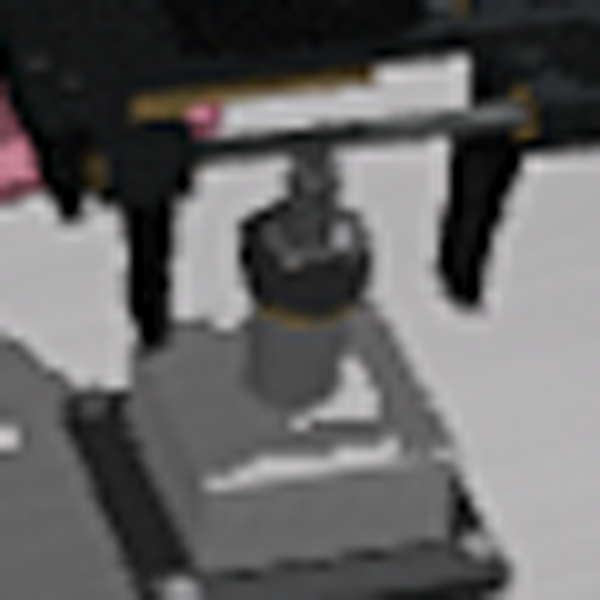

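View pics/top1.png

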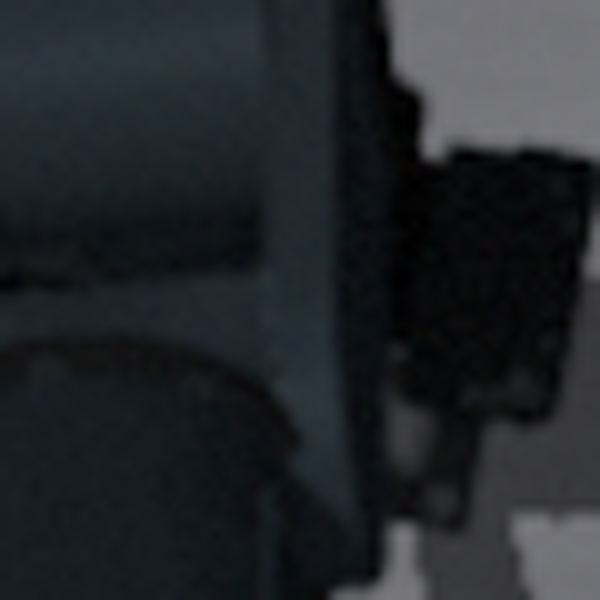

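The nut at crop (307,260) is midway between the fingers, whose inner edges are at about 165 and 445. I'll settle the arm and close lightly.

carry_out --pt "0.6 0 0.1 0 0 0 0" --pt "0.45 0 0.1 0 0 0 0" --pt "0.35 0 0.1 0 0 0 0" --pt "0.3 0 0.1 0 0 0 0" --pt "0.3 0 0.1 0 0 0 0" --pt "0.3 0 0.1 0 0 0 0" --pt "0.3 0 0.1 0 0 0 0" --pt "0.3 0 0.1 0 0 0 0" --force 5

```text
time: 3.1
position: [0.5849, 0.1915, 0.1015]
tool_rot: [-0.542, -0.455, 0.454, 0.542]
ft_force: [-0.3, 2.5, 0.1]
grip_width: 0.0365
```

Run:
```python
from h import *
st();go([.5835,.192,.103],80)
```

```text
t 3.1 p [0.5849 0.1915 0.1015] yaw 79.94 F [-0.28  2.53  0.13] Ftool [ 2.45 -0.13  0.72] M [ 0.542 -0.045 -0.066] q [ 0.13  0.7   1.57  0.    0.87 -1.26] w 0.0365 tilt [ 3.0e-04  1.4e-03 -1.0e+00]
shift cm [ 0.03 -0.15  0.15] ry -0.001
```

carry_out --pt "0.3 0.05 -0.1 0.08 0 0 0" --pt "0.3 0.05 -0.1 0.08 0 0 0" --pt "0.3 0.05 -0.1 0.08 0 0 0" --pt "0.3 0.05 -0.1 0.08 0 0 0"

```text
time: 3.5
position: [0.5846, 0.1915, 0.1022]
tool_rot: [0.542, 0.455, -0.454, -0.542]
ft_force: [3.8, 3.1, -8.1]
grip_width: 0.0368
```

Run:
```python
from h import *
st()
```

```text
t 3.5 p [0.5846 0.1915 0.1022] yaw 79.97 F [ 3.77  3.12 -8.15] Ftool [ 3.73  8.15 -3.16] M [ 0.445 -0.63  -0.064] q [ 0.14  0.7   1.57  0.    0.87 -1.26] w 0.0368 tilt [ 9.e-04  4.e-04 -1.e+00]
```

carry_out --pt "0.3 0 0.07 0 0 0.1 0" --pt "0.3 0 0.08 0 0 0.2 0" --pt "0.3 0 0.09 0 0 0.3 0" --pt "0.3 0 0.1 0 0 0.4 0" --pt "0.3 0 0.1 0 0 0.5 0" --pt "0.3 0 0.11 0 0 0.6 0" --pt "0.3 0 0.12 0 0 0.7 0" --pt "0.3 0 0.12 0 0 0.8 0" --pt "0.3 0 0.12 0 0 0.8 0" --pt "0.3 0 0.12 0 0 0.8 0" --force 15

```text
time: 4.5
position: [0.5843, 0.1911, 0.1015]
tool_rot: [0.676, 0.208, -0.208, -0.676]
ft_force: [3.2, 0.8, -4.2]
grip_width: 0.0357
```

Run:
```python
from h import *
st()
```

```text
t 4.5 p [0.5843 0.1911 0.1015] yaw 34.26 F [ 3.15  0.83 -4.2 ] Ftool [ 3.08  4.2  -1.08] M [-0.021 -0.406 -0.061] q [ 0.13  0.7   1.57 -0.    0.87 -0.46] w 0.0357 tilt [ 3.e-04 -4.e-04 -1.e+00]
```

carry_out --pt "0.3 0 0 0 0 0 0" --pt "0.3 0 0 0 0 0.05 0" --pt "0.3 0 0.01 0 0 0.1 0" --pt "0.3 0 0.01 0 0 0.1 0" --force 40

```text
time: 4.9
position: [0.5842, 0.191, 0.1014]
tool_rot: [0.686, 0.174, -0.174, -0.685]
ft_force: [1.9, -0.7, -2.0]
grip_width: 0.0355
```

Run:
```python
from h import *
st()
```

```text
t 4.9 p [0.5842 0.191  0.1014] yaw 28.49 F [ 1.9  -0.7  -1.98] Ftool [ 1.33  1.98 -1.52] M [-0.197 -0.383  0.001] q [ 0.13  0.7   1.57 -0.    0.87 -0.36] w 0.0355 tilt [ 2.e-04 -6.e-04 -1.e+00]
```

carry_out --pt "0.3 0 0 0 0 0.05 0" --pt "0.3 0 0.01 0 0 0.1 0" --pt "0.3 0 0.01 0 0 0.1 0"

```text
time: 5.2
position: [0.5841, 0.191, 0.1013]
tool_rot: [0.693, 0.14, -0.14, -0.693]
ft_force: [1.8, 0.2, -2.9]
grip_width: 0.0358
```

```bash
python3 -c "from h import *;st()"
```

```text
t 5.2 p [0.5841 0.191  0.1013] yaw 22.8 F [ 1.76  0.22 -2.94] Ftool [ 1.71  2.94 -0.47] M [-0.271 -0.334 -0.017] q [ 0.13  0.7   1.57 -0.    0.87 -0.26] w 0.0358 tilt [-0.e+00 -6.e-04 -1.e+00]
```

carry_out --pt "0.3 0 0 0 0 0.05 0" --pt "0.3 0 0.01 0 0 0.1 0" --pt "0.3 0 0.01 0 0 0.1 0"

```text
time: 5.5
position: [0.584, 0.191, 0.1012]
tool_rot: [0.699, 0.105, -0.105, -0.699]
ft_force: [2.1, -0.9, -2.4]
grip_width: 0.0355
```

```bash
python3 -c "from h import *;st()"
```

```text
t 5.5 p [0.584  0.191  0.1012] yaw 17.09 F [ 2.09 -0.89 -2.41] Ftool [ 1.74  2.41 -1.46] M [-0.283 -0.26  -0.02 ] q [ 0.13  0.7   1.57 -0.    0.87 -0.16] w 0.0355 tilt [-2.e-04 -6.e-04 -1.e+00]
```

carry_out --pt "0.3 0 0 0 0 0.05 0" --pt "0.3 0 0.01 0 0 0.1 0" --pt "0.3 0 0.01 0 0 0.1 0"

```text
time: 5.8
position: [0.584, 0.191, 0.1011]
tool_rot: [0.704, 0.07, -0.07, -0.703]
ft_force: [2.4, -2.0, -1.7]
grip_width: 0.0354
```

```bash
python3 -c "from h import *;st()"
```

```text
t 5.8 p [0.584  0.191  0.1011] yaw 11.36 F [ 2.38 -1.95 -1.73] Ftool [ 1.95  1.73 -2.38] M [-0.383 -0.172  0.035] q [ 0.13  0.7   1.57 -0.    0.87 -0.06] w 0.0354 tilt [-4.e-04 -6.e-04 -1.e+00]
```

carry_out --pt "0.3 0 0 0 0 0.05 0" --pt "0.3 0 0 0 0 0.1 0" --pt "0.3 0 0 0 0 0.1 0"

```text
time: 6.1
position: [0.5839, 0.191, 0.101]
tool_rot: [0.706, 0.035, -0.035, -0.706]
ft_force: [2.0, -2.2, -1.1]
grip_width: 0.036
```

```bash
python3 -c "from h import *;st()"
```

```text
t 6.1 p [0.5839 0.191  0.101 ] yaw 5.64 F [ 2.03 -2.19 -1.08] Ftool [ 1.8   1.08 -2.38] M [-0.466 -0.151 -0.055] q [ 0.13  0.7   1.57 -0.    0.87  0.04] w 0.036 tilt [-6.e-04 -6.e-04 -1.e+00]
```

carry_out --pt "0.3 0 0 0 0 0.05 0" --pt "0.3 0 0.01 0 0 0.1 0" --pt "0.3 0 0.01 0 0 0.1 0"

```text
time: 6.4
position: [0.5838, 0.191, 0.1009]
tool_rot: [0.707, -0.001, 0.0, -0.707]
ft_force: [1.6, -3.0, -0.9]
grip_width: 0.0354
```

```bash
python3 -c "from h import *;st()"
```

```text
t 6.4 p [0.5838 0.191  0.1009] yaw -0.08 F [ 1.59 -3.   -0.92] Ftool [ 1.6   0.92 -3.  ] M [-0.482 -0.081 -0.008] q [ 0.13  0.7   1.57 -0.    0.87  0.14] w 0.0354 tilt [-8.e-04 -6.e-04 -1.e+00]
```

carry_out --pt "0.3 0 0 0 0 0.05 0" --pt "0.3 0 0 0 0 0.1 0" --pt "0.3 0 0 0 0 0.1 0"

```text
time: 6.7
position: [0.5837, 0.1911, 0.1009]
tool_rot: [0.706, -0.036, 0.036, -0.706]
ft_force: [0.1, -2.6, -0.9]
grip_width: 0.0352
```

```bash
python3 -c "from h import *;st()"
```

```text
t 6.7 p [0.5837 0.1911 0.1009] yaw -5.81 F [ 0.08 -2.65 -0.88] Ftool [ 0.35  0.89 -2.63] M [-0.525 -0.05  -0.018] q [ 0.13  0.7   1.57 -0.    0.87  0.24] w 0.0352 tilt [-9.e-04 -5.e-04 -1.e+00]
```

carry_out --pt "0.3 0 0 0 0 0.05 0" --pt "0.3 0 0.01 0 0 0.1 0" --pt "0.3 0 0.01 0 0 0.1 0"

```text
time: 7.0
position: [0.5836, 0.1911, 0.1008]
tool_rot: [0.704, -0.071, 0.071, -0.703]
ft_force: [0.0, -3.9, -0.2]
grip_width: 0.0358
```

```bash
python3 -c "from h import *;st()"
```

```text
t 7.0 p [0.5836 0.1911 0.1008] yaw -11.54 F [ 0.02 -3.89 -0.16] Ftool [ 0.8   0.16 -3.81] M [-0.637  0.023  0.026] q [ 0.13  0.7   1.57 -0.    0.87  0.34] w 0.0358 tilt [-1.1e-03 -5.0e-04 -1.0e+00]
```

carry_out --pt "0.3 0 0 0 0 0.05 0" --pt "0.3 0 0.01 0 0 0.1 0" --pt "0.3 0 0.01 0 0 0.1 0"

```text
time: 7.3
position: [0.5836, 0.1911, 0.1007]
tool_rot: [0.699, -0.107, 0.106, -0.699]
ft_force: [0.3, -2.9, 0.6]
grip_width: 0.0355
```

```bash
python3 -c "from h import *;st()"
```

```text
t 7.3 p [0.5836 0.1911 0.1007] yaw -17.26 F [ 0.28 -2.9   0.61] Ftool [ 1.13 -0.61 -2.69] M [-0.644  0.115 -0.021] q [ 0.13  0.7   1.57 -0.    0.86  0.44] w 0.0355 tilt [-1.2e-03 -5.0e-04 -1.0e+00]
```

carry_out --pt "0.3 0 0 0 0 0.05 0" --pt "0.3 0 0.01 0 0 0.1 0" --pt "0.3 0 0.01 0 0 0.1 0"

```text
time: 7.6
position: [0.5835, 0.1912, 0.1006]
tool_rot: [0.693, -0.141, 0.141, -0.693]
ft_force: [-0.6, -3.8, 0.5]
grip_width: 0.0357
```

```bash
python3 -c "from h import *;st()"
```

```text
t 7.6 p [0.5835 0.1912 0.1006] yaw -23.0 F [-0.6  -3.82  0.52] Ftool [ 0.94 -0.52 -3.75] M [-0.707  0.276  0.047] q [ 0.13  0.7   1.57 -0.    0.86  0.54] w 0.0357 tilt [-1.3e-03 -4.0e-04 -1.0e+00]
```

carry_out --pt "0.3 0 0 0 0 0.05 0" --pt "0.3 0 0 0 0 0.1 0" --pt "0.3 0 0 0 0 0.1 0"

```text
time: 7.9
position: [0.5834, 0.1912, 0.1005]
tool_rot: [0.685, -0.176, 0.175, -0.685]
ft_force: [-1.2, -4.0, 0.5]
grip_width: 0.0355
```

```bash
python3 -c "from h import *;st()"
```

```text
t 7.9 p [0.5834 0.1912 0.1005] yaw -28.73 F [-1.18 -4.    0.5 ] Ftool [ 0.88 -0.49 -4.08] M [-0.705  0.283 -0.009] q [ 0.13  0.7   1.57 -0.    0.86  0.64] w 0.0355 tilt [-1.5e-03 -4.0e-04 -1.0e+00]
```

carry_out --pt "0.3 0 0 0 0 0.05 0" --pt "0.3 0 0.01 0 0 0.1 0" --pt "0.3 0 0.01 0 0 0.1 0"

```text
time: 8.2
position: [0.5834, 0.1913, 0.1004]
tool_rot: [0.676, -0.21, 0.209, -0.675]
ft_force: [-1.4, -3.8, 1.2]
grip_width: 0.036
```

```bash
python3 -c "from h import *;st()"
```

```text
t 8.2 p [0.5834 0.1913 0.1004] yaw -34.46 F [-1.41 -3.75  1.24] Ftool [ 0.96 -1.23 -3.89] M [-0.703  0.473  0.03 ] q [ 0.14  0.7   1.57 -0.    0.86  0.74] w 0.036 tilt [-1.6e-03 -3.0e-04 -1.0e+00]
```

carry_out --pt "0.3 0 0 0 0 0.05 0" --pt "0.3 0 0 0 0 0.1 0" --pt "0.3 0 0 0 0 0.1 0"

```text
time: 8.5
position: [0.5833, 0.1913, 0.1003]
tool_rot: [0.664, -0.243, 0.242, -0.664]
ft_force: [-1.2, -4.2, 1.7]
grip_width: 0.0359
```

```bash
python3 -c "from h import *;st()"
```

```text
t 8.5 p [0.5833 0.1913 0.1003] yaw -40.19 F [-1.22 -4.17  1.67] Ftool [ 1.76 -1.67 -3.98] M [-0.692  0.498  0.056] q [0.14 0.7  1.57 0.   0.86 0.84] w 0.0359 tilt [-1.7e-03 -2.0e-04 -1.0e+00]
```

carry_out --pt "0.3 0 0 0 0 0.05 0" --pt "0.3 0 0 0 0 0.1 0" --pt "0.3 0 0 0 0 0.1 0"

```text
time: 8.8
position: [0.5833, 0.1914, 0.1003]
tool_rot: [0.651, -0.276, 0.275, -0.651]
ft_force: [-3.0, -3.5, 1.0]
grip_width: 0.0354
```

```bash
python3 -c "from h import *;st()"
```

```text
t 8.8 p [0.5833 0.1914 0.1003] yaw -45.92 F [-3.02 -3.53  1.04] Ftool [ 0.43 -1.03 -4.63] M [-0.63   0.589  0.065] q [0.14 0.7  1.57 0.   0.86 0.94] w 0.0354 tilt [-1.9e-03 -1.0e-04 -1.0e+00]
```

carry_out --pt "0.3 0 0 0 0 0.05 0" --pt "0.3 0 0 0 0 0.1 0" --pt "0.3 0 0 0 0 0.1 0"

```text
time: 9.1
position: [0.5833, 0.1914, 0.1003]
tool_rot: [0.637, -0.308, 0.307, -0.636]
ft_force: [-2.7, -2.7, 1.2]
grip_width: 0.0356
```

```bash
python3 -c "from h import *;st()"
```

```text
t 9.1 p [0.5833 0.1914 0.1003] yaw -51.56 F [-2.69 -2.75  1.18] Ftool [ 0.48 -1.17 -3.82] M [-0.527  0.627  0.399] q [ 0.14  0.7   1.57 -0.    0.86  1.04] w 0.0356 tilt [-1.7e-03 -4.0e-04 -1.0e+00]
```

Contact felt: Mz rose from 0.06 to 0.40 between yaw -45.9° and -51.6°. I take first touch as about -48.7° ± 3° and aim for -68.7°.

carry_out --pt "0.3 0 0 0 0 0.05 0" --pt "0.3 0 0 0 0 0.1 0" --pt "0.3 0 0.01 0 0 0.15 0" --pt "0.3 0 0.01 0 0 0.15 0"

```text
time: 9.5
position: [0.5832, 0.1915, 0.1002]
tool_rot: [0.612, -0.355, 0.354, -0.611]
ft_force: [-3.5, -2.6, 1.3]
grip_width: 0.0358
```

```bash
python3 -c "from h import *;st()"
```

```text
t 9.5 p [0.5832 0.1915 0.1002] yaw -60.19 F [-3.47 -2.61  1.34] Ftool [ 0.53 -1.33 -4.31] M [-0.512  0.822  0.393] q [0.14 0.7  1.57 0.   0.86 1.19] w 0.0358 tilt [-1.9e-03 -2.0e-04 -1.0e+00]
```

carry_out --pt "0.3 0 0 0 0 0.05 0" --pt "0.3 0 0 0 0 0.1 0" --pt "0.3 0 0.01 0 0 0.15 0" --pt "0.3 0 0.01 0 0 0.15 0"

```text
time: 9.9
position: [0.5832, 0.1916, 0.1001]
tool_rot: [0.584, -0.4, 0.399, -0.583]
ft_force: [-4.3, -2.3, 1.8]
grip_width: 0.0358
```

```bash
python3 -c "from h import *;st()"
```

```text
t 9.9 p [0.5832 0.1916 0.1001] yaw -68.81 F [-4.29 -2.27  1.83] Ftool [ 0.57 -1.83 -4.82] M [-0.4    0.907  0.35 ] q [0.14 0.71 1.57 0.   0.86 1.34] w 0.0358 tilt [-2.e-03  1.e-04 -1.e+00]
```

carry_out --pt "0.6 0 0 0 0 0 0" --pt "0.9 0 0 0 0 0 0" --pt "0.9 0 0 0 0 0 0" --pt "0.9 0 0 0 0 0 0" --pt "0.9 0 -3 0 0 0 0" --pt "0.9 0 -7 0 0 0 0" --pt "0.9 0 -11 0 0 0 0" --pt "0.9 0 -12 0 0 0 0" --pt "0.9 0 -12 0 0 0 0"

```text
time: 10.8
position: [0.5856, 0.1916, 0.2225]
tool_rot: [-0.581, 0.399, -0.402, 0.584]
ft_force: [-0.3, -1.0, -0.4]
grip_width: 0.0784
```

Run:
```python
from h import *
st()
im=robot.camera("scene");crop(im,331,212,16,16,20,"pics/scene2.png")
crop(im,245,217,14,14,20,"pics/cap2.png")
```

```text
t 10.8 p [0.5856 0.1916 0.2225] yaw -68.98 F [-0.32 -0.95 -0.36] Ftool [ 0.77  0.35 -0.65] M [-0.004  0.127  0.018] q [0.14 0.54 1.49 0.   1.11 1.34] w 0.0784 tilt [ 5.5e-03  9.0e-04 -1.0e+00]
```

View pics/scene2.png

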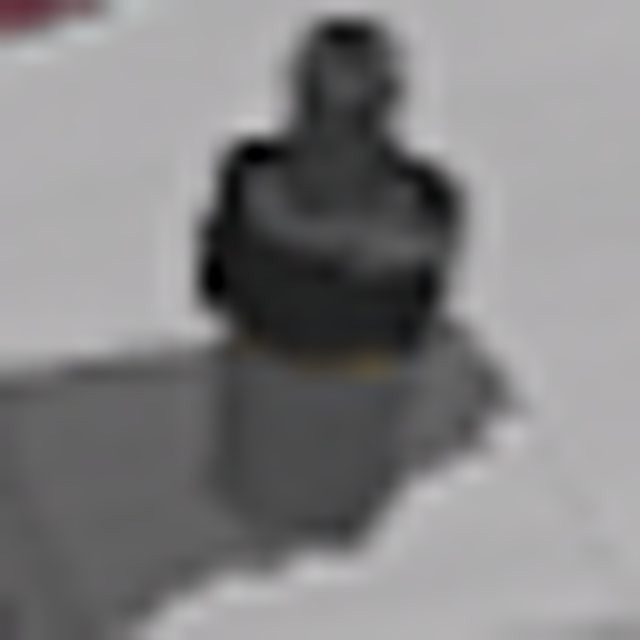

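View pics/cap2.png

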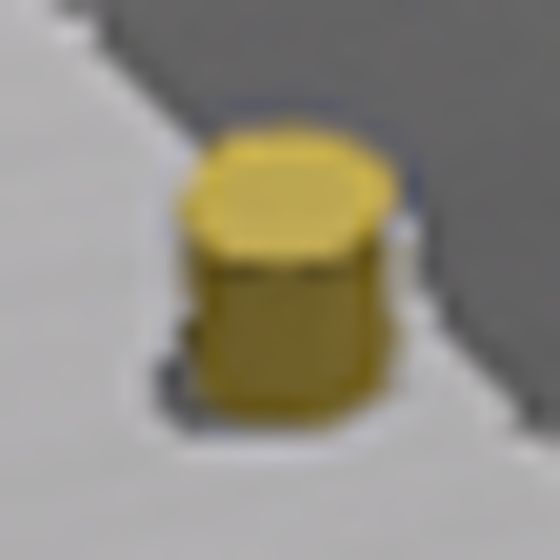

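The nut sits low on the washer, in crop at rows 140-370, and the gripper is clear. The cap stands upright with its top face centred at crop (290,195). Next is the cap.

Run:
```python
from h import *
print(onz("scene",245.0,212.25,.036))
t=robot.camera("top");crop(t,293,259,14,14,20,"pics/capt2.png")
m=yellow(t);k,l,s,c=cv2.connectedComponentsWithStats(m)
for i in range(1,k):
    if s[i,4]>30:print(s[i],c[i],onz("top",*c[i],.034))
st();go([.4375,-.030,.15],-69)
```

```text
[ 0.43799278 -0.02789187  0.036     ]
[360 223  13  12 111] [366.28828829 228.67567568] [ 0.53479116 -0.25628136  0.034     ]
[289 254  10  11  79] [293.37974684 259.06329114] [ 0.43637051 -0.03011447  0.034     ]
[ 74 277   8   7  48] [ 77.75 280.  ] [0.35999372 0.63662434 0.034     ]
t 10.9 p [0.5833 0.1913 0.2192] yaw -68.98 F [ 0.04 -0.46 -0.91] Ftool [ 0.45  0.91 -0.12] M [-0.042  0.189  0.006] q [0.13 0.55 1.49 0.   1.11 1.34] w 0.0782 tilt [-2.e-03 -1.e-04 -1.e+00]
shift cm [ 15.43   6.95 -21.53] ry 0.0
```

View pics/capt2.png

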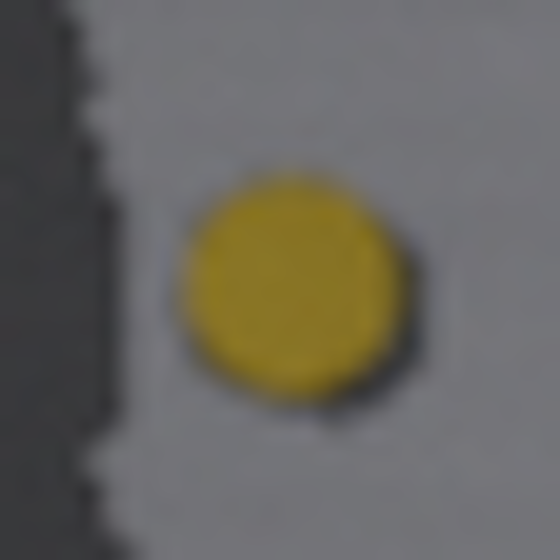

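carry_out --pt "0.9 4 0 -5 0 0 0" --pt "0.9 7 0 -10 0 0 0" --pt "0.9 11 0 -15 0 0 0" --pt "0.9 14 1 -20 0 0 0" --pt "0.9 15.4 4 -21.5 0 0 0" --pt "0.9 15.4 7 -21.5 0 0 0" --pt "0.9 15.4 7 -21.5 0 0 0" --pt "0.9 15.4 7 -21.5 0 0 0" --pt "0.9 15.4 7 -21.5 0 0 0" --force 15

```text
time: 11.8
position: [0.4398, -0.0291, 0.1506]
tool_rot: [-0.583, 0.4, -0.401, 0.583]
ft_force: [-0.4, 0.2, 0.3]
grip_width: 0.0785
```

Run:
```python
from h import *
st();go([.437,-.0295,.033],-69)
```

```text
t 11.8 p [ 0.4398 -0.0291  0.1506] yaw -68.94 F [-0.38  0.16  0.3 ] Ftool [-0.29 -0.3  -0.29] M [-0.046  0.146 -0.056] q [-0.32  0.45  1.98  0.    0.71  0.88] w 0.0785 tilt [ 1.2e-03 -1.0e-04 -1.0e+00]
shift cm [-0.06 11.76 -0.29] ry 0.001
```

carry_out --pt "0.9 0 4 0 0 0 0" --pt "0.9 0 8 0 0 0 0" --pt "0.9 0 8 0 0 0 0" --pt "0.9 0 8 0 0 0 0" --pt "0.9 0 8 0 0 0 0"

```text
time: 12.3
position: [0.4403, -0.0294, 0.0723]
tool_rot: [-0.583, 0.399, -0.402, 0.584]
ft_force: [-0.3, 0.5, 0.2]
grip_width: 0.0785
```

Run:
```python
from h import *
st();go([.437,-.0295,.033],-69)
im=robot.camera("scene");crop(im,245,217,28,28,10,"pics/cap3.png")
```

```text
t 12.3 p [ 0.4403 -0.0294  0.0723] yaw -68.91 F [-0.27  0.45  0.18] Ftool [-0.52 -0.18 -0.09] M [-0.084  0.182  0.015] q [-0.32  0.62  2.03  0.    0.48  0.88] w 0.0785 tilt [ 0.0043 -0.0014 -1.    ]
shift cm [-0.12  3.93 -0.33] ry 0.002
```

View pics/cap3.png

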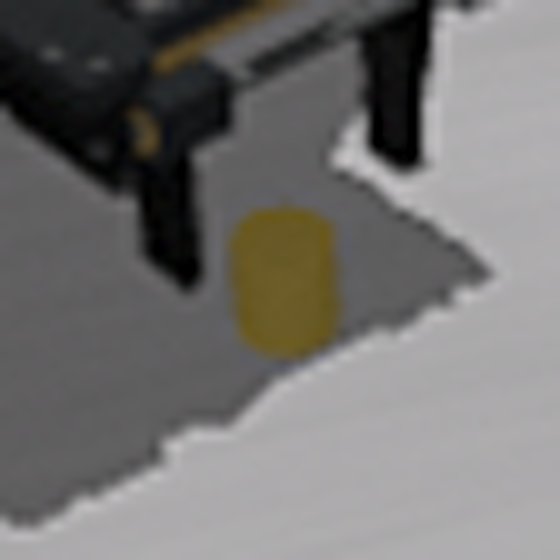

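carry_out --pt "0.9 0 3 0 0 0 0" --pt "0.9 0 3.8 0 0 0 0" --pt "0.9 0 3.8 0 0 0 0" --pt "0.9 0 3.8 0 0 0 0" --pt "0.9 0 3.8 0 0 0 0" --pt "0.9 0 3.8 0 0 0 0"

```text
time: 12.95
position: [0.4391, -0.0296, 0.033]
tool_rot: [-0.583, 0.4, -0.401, 0.583]
ft_force: [-0.1, 0.2, -0.3]
grip_width: 0.0781
```

Run:
```python
from h import *
st();go([.437,-.0295,.032],-69)
```

```text
t 12.95 p [ 0.4391 -0.0296  0.033 ] yaw -68.98 F [-0.08  0.19 -0.26] Ftool [-0.2   0.26 -0.  ] M [-0.125  0.219  0.012] q [-0.32  0.71  2.04 -0.    0.38  0.88] w 0.0781 tilt [ 1.4e-03 -5.0e-04 -1.0e+00]
shift cm [-0.08  0.1  -0.19] ry 0.0
```

carry_out --pt "0.6 0 0 -0.1 0 0 0" --pt "0.45 0 0 -0.1 0 0 0" --pt "0.3 0 0 -0.1 0 0 0" --pt "0.3 0 0 -0.1 0 0 0" --pt "0.3 0 0 -0.1 0 0 0" --pt "0.3 0 0 -0.1 0 0 0" --pt "0.3 0 0 -0.1 0 0 0" --pt "0.3 0 0 -0.1 0 0 0" --force 15

```text
time: 13.75
position: [0.4377, -0.0298, 0.0322]
tool_rot: [0.583, -0.4, 0.4, -0.583]
ft_force: [-0.0, -0.8, -0.7]
grip_width: 0.0338
```

Run:
```python
from h import *
st()
im=robot.camera("scene");crop(im,245,217,28,28,10,"pics/cap4.png")
```

```text
t 13.75 p [ 0.4377 -0.0298  0.0322] yaw -68.98 F [-0.02 -0.85 -0.7 ] Ftool [ 0.79  0.7  -0.32] M [-0.035  0.131 -0.001] q [-0.32  0.71  2.05 -0.    0.38  0.88] w 0.0338 tilt [-1.e-04  0.e+00 -1.e+00]
```

View pics/cap4.png

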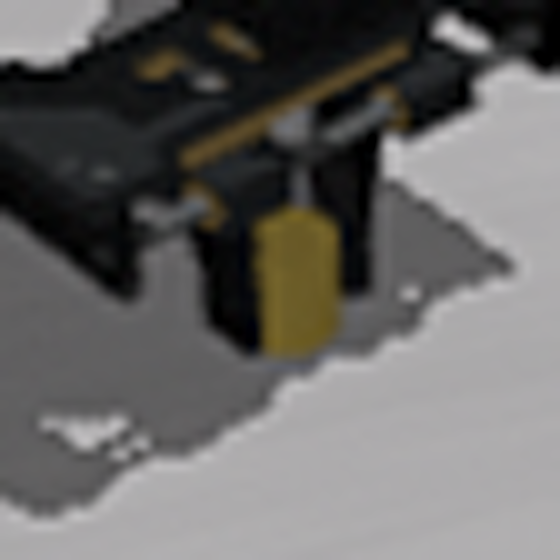

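The gripper holds the cap at 33.8 mm, its full diameter. I'll regrasp at 90° to centre the cap on the other axis too.

carry_out --pt "0.8 0 0 0 0 0 0" --pt "0.8 0 0 0 0 0 0" --pt "0.8 0 0 0 0 0 0" --pt "0.8 0 0 0 0 -0.14 0" --pt "0.8 0 0 0 0 -0.28 0" --pt "0.8 0 0 0 0 -0.42 0" --pt "0.8 0 0 0 0 -0.56 0" --pt "0.8 0 0 0 0 -0.7 0" --pt "0.8 0 0 0 0 -0.84 0" --pt "0.8 0 0 0 0 -0.98 0" --pt "0.8 0 0 0 0 -1.12 0" --pt "0.8 0 0 0 0 -1.26 0" --pt "0.8 0 0 0 0 -1.4 0" --pt "0.8 0 0 0 0 -1.54 0" --pt "0.8 0 0 0 0 -1.57 0" --pt "0.8 0 0 0 0 -1.57 0" --pt "0.8 0 0 0 0 -1.57 0"

```text
time: 15.5
position: [0.4377, -0.0299, 0.0322]
tool_rot: [0.695, 0.128, -0.128, -0.695]
ft_force: [0.4, 0.2, 0.6]
grip_width: 0.0699
```

carry_out --pt "0.6 0 0 0 0 0 0" --pt "0.5 0 0 0 0 0 0" --pt "0.4 0 0 0 0 0 0" --pt "0.3 0 0 0 0 0 0" --pt "0.3 0 0 0 0 0 0" --pt "0.3 0 0 0 0 0 0" --pt "0.3 0 0 0 0 0 0" --pt "0.3 0 0 0 0 0 0"

```text
time: 16.3
position: [0.4377, -0.0299, 0.0323]
tool_rot: [-0.695, -0.129, 0.129, 0.695]
ft_force: [0.1, 0.9, -0.0]
grip_width: 0.0339
```

Run:
```python
from h import *
st()
im=robot.camera("scene");crop(im,245,217,28,28,10,"pics/cap5.png")
go([.5833,.1912,.215],21)
```

```text
t 16.3 p [ 0.4377 -0.0299  0.0323] yaw 20.97 F [ 0.14  0.94 -0.01] Ftool [0.46 0.01 0.83] M [-0.114  0.048 -0.037] q [-0.32  0.71  2.05 -0.    0.38 -0.69] w 0.0339 tilt [-0.  0. -1.]
shift cm [ 21.51 -18.27  15.43] ry -0.001
```

View pics/cap5.png

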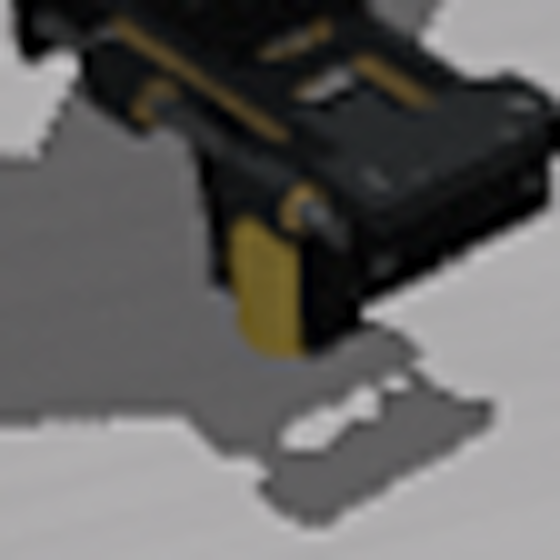

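carry_out --pt "0.3 0 -3 0 0 0 0" --pt "0.3 0 -7 0 0 0 0" --pt "0.3 0 -11 0 0 0 0" --pt "0.3 0 -15 0 0 0 0" --pt "0.3 0 -18.3 0 0 0 0" --pt "0.3 3 -18.3 2 0 0 0" --pt "0.3 6 -18.3 4.5 0 0 0" --pt "0.3 9 -18.3 6.5 0 0 0" --pt "0.3 12 -18.3 8.5 0 0 0" --pt "0.3 15 -18.3 11 0 0 0" --pt "0.3 18 -18.3 13 0 0 0" --pt "0.3 20 -18.3 14.4 0 0 0" --pt "0.3 21.5 -18.3 15.4 0 0 0" --pt "0.3 21.5 -18.3 15.4 0 0 0" --pt "0.3 21.5 -18.3 15.4 0 0 0" --pt "0.3 21.5 -18.3 15.4 0 0 0" --pt "0.3 21.5 -18.3 15.4 0 0 0" --pt "0.3 21.5 -18.3 15.4 0 0 0"

```text
time: 18.15
position: [0.583, 0.1901, 0.2154]
tool_rot: [0.695, 0.128, -0.128, -0.695]
ft_force: [0.6, -0.4, 0.6]
grip_width: 0.0336
```

Run:
```python
from h import *
st()
im=robot.camera("scene");crop(im,331,205,28,28,10,"pics/p6.png")
go([.5833,.1913,.166],21)
```

```text
t 18.15 p [0.583  0.1901 0.2154] yaw 20.91 F [ 0.55 -0.35  0.59] Ftool [ 0.39 -0.59 -0.53] M [-0.101  0.018  0.024] q [ 0.13  0.55  1.5  -0.    1.1  -0.23] w 0.0336 tilt [-3.e-04 -1.e-04 -1.e+00]
shift cm [0.05 4.94 0.09] ry -0.001
```

View pics/p6.png

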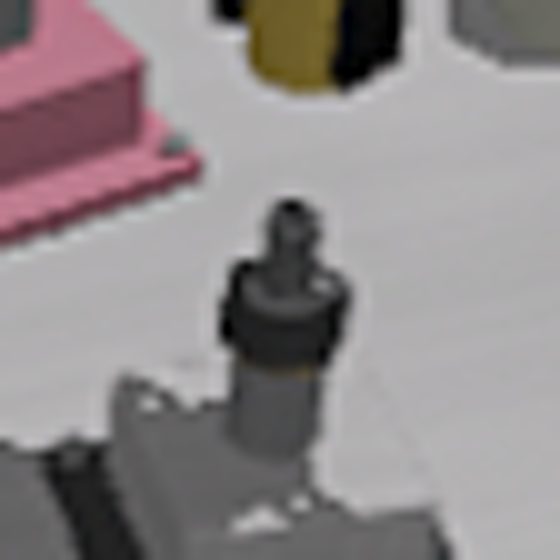

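carry_out --pt "0.3 0.05 2 0.1 0 0 0" --pt "0.3 0.05 4 0.1 0 0 0" --pt "0.3 0.05 4.7 0.1 0 0 0" --pt "0.3 0.05 4.7 0.1 0 0 0" --pt "0.3 0.05 4.7 0.1 0 0 0" --pt "0.3 0.05 4.7 0.1 0 0 0"

```text
time: 18.8
position: [0.5842, 0.1921, 0.1693]
tool_rot: [0.695, 0.129, -0.128, -0.695]
ft_force: [0.2, 0.3, 0.1]
grip_width: 0.0337
```

Run:
```python
from h import *
st()
im=robot.camera("scene");crop(im,331,205,28,28,10,"pics/p7.png")
go([.5833,.1913,.144],21)
```

```text
t 18.8 p [0.5842 0.1921 0.1693] yaw 20.97 F [0.22 0.29 0.09] Ftool [ 0.31 -0.09  0.2 ] M [-0.059  0.042  0.015] q [ 0.14  0.61  1.53 -0.    1.   -0.23] w 0.0337 tilt [ 2.1e-03  3.0e-04 -1.0e+00]
shift cm [-0.12  2.53 -0.04] ry -0.0
```

View pics/p7.png

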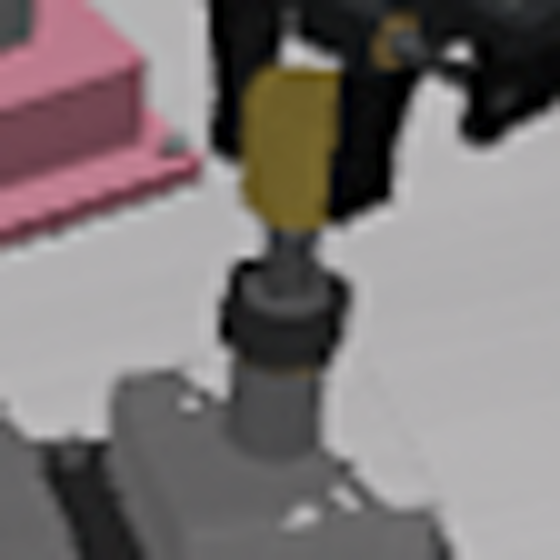

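carry_out --pt "0.3 -0.05 0.5 0 0 0 0" --pt "0.3 -0.05 1 0 0 0 0" --pt "0.3 -0.05 1.5 0 0 0 0" --pt "0.3 -0.05 1.8 0 0 0 0" --pt "0.3 -0.05 1.8 0 0 0 0" --pt "0.3 -0.05 1.8 0 0 0 0"

```text
time: 19.45
position: [0.583, 0.1918, 0.15]
tool_rot: [-0.695, -0.129, 0.129, 0.695]
ft_force: [0.9, -0.8, 0.6]
grip_width: 0.0337
```

```bash
python3 -c "from h import *;st()"
```

```text
t 19.45 p [0.583  0.1918 0.15  ] yaw 20.97 F [ 0.89 -0.76  0.59] Ftool [ 0.56 -0.59 -1.03] M [-0.046 -0.008  0.006] q [ 0.14  0.63  1.55  0.    0.96 -0.23] w 0.0337 tilt [-4.e-04 -0.e+00 -1.e+00]
```

carry_out --pt "0.3 0 0.2 0 0 0 0" --pt "0.3 0 0.4 0 0 0 0" --pt "0.3 0 0.5 0 0 0 0" --pt "0.3 0 0.5 0 0 0 0" --pt "0.3 0 0.5 0 0 0 0"

```text
time: 19.95
position: [0.583, 0.1918, 0.1453]
tool_rot: [0.695, 0.129, -0.129, -0.695]
ft_force: [-0.9, 0.0, -0.6]
grip_width: 0.0339
```

```bash
python3 -c "from h import *;st()"
```

```text
t 19.95 p [0.583  0.1918 0.1453] yaw 20.97 F [-0.87  0.04 -0.63] Ftool [-0.8   0.63  0.35] M [-0.094  0.044  0.006] q [ 0.14  0.64  1.55 -0.    0.95 -0.23] w 0.0339 tilt [ 0.  0. -1.]
```

carry_out --pt "0.3 0 0.05 0 0 0 0" --pt "0.3 0 0.1 0 0 0 0" --pt "0.3 0 0.1 0 0 0 0" --pt "0.3 0 0.1 0 0 0 0"

```text
time: 20.35
position: [0.5831, 0.1918, 0.1443]
tool_rot: [0.695, 0.129, -0.129, -0.695]
ft_force: [-0.1, -0.4, 0.1]
grip_width: 0.0337
```

```bash
python3 -c "from h import *;st()"
```

```text
t 20.35 p [0.5831 0.1918 0.1443] yaw 20.97 F [-0.09 -0.39  0.08] Ftool [-0.23 -0.08 -0.33] M [-0.069  0.033 -0.001] q [ 0.14  0.64  1.55 -0.    0.95 -0.23] w 0.0337 tilt [ 2.e-04  0.e+00 -1.e+00]
```

carry_out --pt "0.3 0 0.03 0 0 0 0" --pt "0.3 0 0.06 0 0 0 0" --pt "0.3 0 0.06 0 0 0 0" --pt "0.3 0 0.06 0 0 0 0"

```text
time: 20.75
position: [0.5831, 0.1919, 0.1442]
tool_rot: [0.695, 0.129, -0.129, -0.695]
ft_force: [-0.8, 0.2, 5.0]
grip_width: 0.0342
```

```bash
python3 -c "from h import *;st()"
```

```text
t 20.75 p [0.5831 0.1919 0.1442] yaw 20.98 F [-0.77  0.2   5.01] Ftool [-0.65 -5.01  0.46] M [-0.088  0.251  0.029] q [ 0.14  0.64  1.55 -0.    0.95 -0.23] w 0.0342 tilt [ 5.e-04  0.e+00 -1.e+00]
```

The cap bottomed out at TCP z = 0.1442 (expected 0.144) with 5 N of force. Releasing and retracting.

carry_out --pt "0.42 0 -0.03 0 0 0 0" --pt "0.5 0 -0.03 0 0 0 0" --pt "0.7 0 -0.03 0 0 0 0" --pt "0.9 0 -0.03 0 0 0 0" --pt "0.9 0 -0.03 0 0 0 0" --pt "0.9 0 -2 0 0 0 0" --pt "0.9 0 -5 0 0 0 0" --pt "0.9 0 -9 0 0 0 0" --pt "0.9 0 -12 0 0 0 0" --pt "0.9 -5 -12 -5 0 0 0" --pt "0.9 -10 -12 -10 0 0 0" --pt "0.9 -14 -12 -14 0 0 0" --pt "0.9 -16 -12 -16 0 0 0" --pt "0.9 -16 -12 -16 0 0 0" --pt "0.9 -16 -12 -16 0 0 0" --pt "0.9 -16 -12 -16 0 0 0"

```text
time: 22.35
position: [0.491, -0.0152, 0.2638]
tool_rot: [-0.695, -0.128, 0.128, 0.696]
ft_force: [-0.2, 0.6, -0.1]
grip_width: 0.0779
```

Run:
```python
from h import *
st()
S=robot.camera("scene");T=robot.camera("top")
a=S[175:235,301:361];b=T[179:239,192:252]
v=cv2.resize(np.hstack([a,b])[:,:,::-1],None,fx=6,fy=6,interpolation=cv2.INTER_CUBIC);cv2.imwrite("pics/fin.png",v)
cv2.imwrite("pics/finS.png",S[:,:,::-1])
for n,im in(("scene",S),("top",T)):
    k,l,s,c=cv2.connectedComponentsWithStats(yellow(im))
    for i in range(1,k):
        if s[i,4]>30:print(n,s[i],c[i].round(2),onz(n,*c[i],.146 if n=="top" else .135).round(4))
```

```text
t 22.35 p [ 0.491  -0.0152  0.2638] yaw 20.86 F [-0.21  0.6  -0.09] Ftool [0.02 0.09 0.64] M [-0.024 -0.009  0.063] q [-0.26  0.33  1.74  0.    1.07 -0.62] w 0.0779 tilt [ 7.e-04  4.e-04 -1.e+00]
scene [327 191  11  15 117] [331.66 198.93] [0.5924 0.1883 0.135 ]
scene [173 212  13  17 135] [179.57 221.27] [ 0.5349 -0.2365  0.135 ]
top [214 200  11  11  98] [218.91 205.06] [0.5826 0.1909 0.146 ]
top [361 223  12  12 108] [366.45 228.63] [ 0.5207 -0.2344  0.146 ]
top [ 74 277   8   7  48] [ 77.75 280.  ] [0.3603 0.5845 0.146 ]
```

View pics/fin.png

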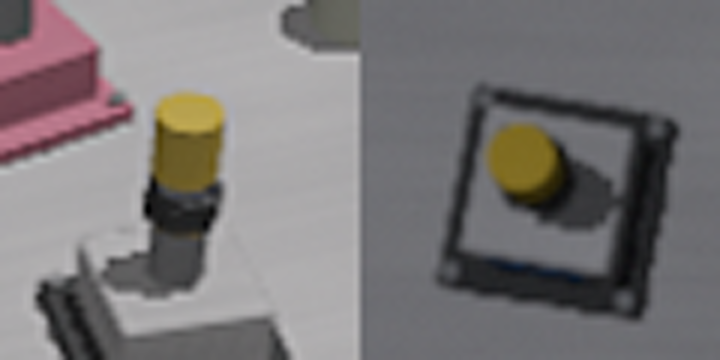

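View pics/finS.png

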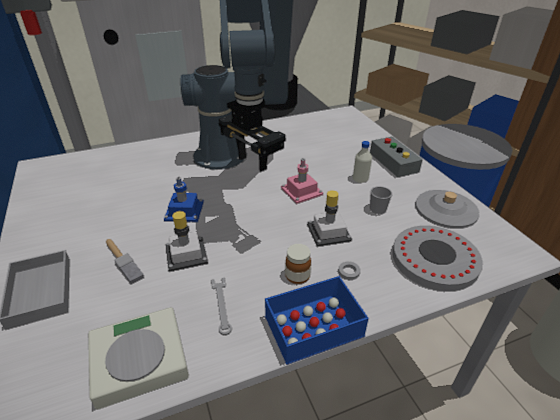

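The cap stands upright over the screw. Its top centre is at top-view pixel (218.9,205.1), which maps to (0.583,0.191), on the axis. Everything else is where it was.

```bash
python3 -c "
from rig import robot
print(robot.hand_in())"
```

```text
the job is handed in; nothing more can be done
None
```

The nut is locked and the cap is on the screw; I handed the job in at about 22.5 s of the 72 s allowed.

- **Nut:** I turned it clockwise until the torque rose from about 0.06 to 0.40 N m, somewhere between yaw -45.9° and -51.6°. I then went on to -68.8°, which is about 20° past first touch (17 to 23°, given that uncertainty). Torque stayed between 0.35 and 0.40 N m, well under the 1.1 N m that would drag the screw round.
- **Cap:** It met the screw's end at a TCP height of 144.2 mm, against 144 mm expected, with 5 N of force. After release, the pictures show it upright and within about 1 mm of the screw's axis. In the scene view nothing else had moved.

**Not checked:** I did not confirm by camera that the slot stayed put. The pictures were too coarse, and the cap now covers it. That the screw did not turn rests on the torque readings alone. No check disagreed.

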